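# Zero a feed unit by feel and crank it exactly two turns

## Task

Turn the red-handled crank of the feed unit gently anticlockwise (seen from above) until you feel it come up against its zero stop, without forcing it. From the stop, crank it exactly two full turns clockwise, never past that, then let go of it. Leave the other things on the bench where they are.

Things in the scene. Friction and masses are not known exactly. Their poses are not given: they have to be found in the camera images.
- feed_unit: Hand-cranked feed unit bolted to the bench: grey housing on a 104x104 mm dark steel foot plate, 72 mm high without its crank. Origin at the centre of the underside, vertically below the crank's axis; x axis points away from the ram (the ram sticks out of the -x side), z up.
- crank: Dark steel crank, turns about the vertical axis through the unit's centre. Origin on that axis 74 mm above the bench; x axis along the arm to the red grip, z up. Hub 28 mm across, arm 17 mm wide, arm top 87 mm above the bench. Clockwise (from above) feeds the ram out, up to four turns; it takes a steady force of about 4 N at the grip and stays where it is left.
- crank_axis (a point): Point on the turning axis at the top of the shaft end, 95 mm above the bench. Anticlockwise the crank meets a hidden zero stop, at the start 0.4 to 0.85 of a turn away. The crank is clamped on its shaft at any angle, so the stop can only be felt, not seen. It is slightly cushioned: the grip gives about 1 mm for each 4 N beyond the running drag, then springs back; over 25 N would harm it.
- grip_top (a point): Centre of the top of the crank's red upright hand grip, 140 mm above the bench. The grip is a 24 mm cylinder from 91 to 140 mm above the bench, its centre line 55 mm from the turning axis; it spins freely on its own pin, so a hand that holds it need not turn. It moves level, in a circle.
- ram_face (a point): Centre of the ram's brass end face, 36 mm above the bench and 78 mm from the turning axis when at zero. It comes out 1 mm for each turn of the crank, too little to measure a turn by.
- clamp: Bystander: aluminium split shaft clamp block, 46x56x55 mm; origin at the centre of its underside.
- bearing: Bystander: ball bearing lying flat, 52 mm across, 15 mm high; origin at the centre of its underside.
- block: Bystander: bored steel block, 41x40x39 mm; origin at the centre of its underside.

How it is judged (in metres and radians):
On the way:
1. the crank is wound back against its zero stop (within 6 degrees of it) (x of ram_face in the frame of feed_unit above -0.0780159 m), for 0.1 s.
At the end, for the whole second after the job is handed in: the crank stands two full turns clockwise of its zero stop, to within 20 degrees (the ram 2 mm out, to within 0.055 mm), at rest and released (x of ram_face in the frame of feed_unit between -0.080055 and -0.079945 m and angular speed of crank below 0.05 rad/s and contact force between the fingers and crank below 0.5 N); the robot touches nothing.
It fails at once if the crank is wound more than 2.12 turns past the stop (x of ram_face in the frame of feed_unit below -0.08012 m).
It fails at once if the stop is forced: the crank is driven more than 6 degrees into its cushion (over about 25 N at the grip) (x of ram_face in the frame of feed_unit above -0.0779831 m).
It fails at once if another thing on the bench is moved by more than 15 mm (distance of any of clamp, bearing, block from where it was at the start of the episode above 0.015 m).
It also fails if it takes over 72 s, if anything falls off the work surface, if the arm or the gripper's body presses on something with over 40 N, if the wrist force passes 120 N, or if a joint passes its speed limit or range.

## Robot

A 6-joint arm with a two-finger parallel gripper is mounted at the origin on the work surface; the furniture and walls round the work are solid. World frame = base frame: x ahead of the robot, y to its left, z up, the work surface at z = 0. Lengths are in mm, angles in rad, forces in N, time in s.
With the tool pointing down it reaches from about 350 to 800 mm from the base axis. Payload 7.3 kg.
Tool frame: the origin (TCP) lies on the centre line of the jaws, within the pads' length; the fingertips stand 8 mm ahead of it and the grasp point (between the pads) lies 11 mm behind it; x points along the fingers, y is the direction in which the jaws open and shut, and the axes are right-handed (so a half turn about x gives the same grasp; the last joint's range is limited). The gripper opens to 85 mm and grips with 20 to 120 N. Pads are 22 mm wide; open, the fingers measure 114 mm over their backs; the gripper's body (76 mm by 85 mm) begins 54 mm behind the grasp point. The pads swing forward as they close: fully open they stand 13 mm farther back than shut.
Start: joints at [-1.474, 0.342, 1.524, -0, 1.275, -0.146], TCP at [126.243, -509.614, 239.322] pointing down, gripper open.
Joint ranges: [-2.53, 2.53], [-0.77, 2.02], [0.04, 2.7], [-1, 4.14], [0.28, 2.66], [-3.11, 3.11]. Speed limits (rad/s): [2.57, 2.57, 3.14, 3.14, 3.14, 3.14].

## Interface

Orientations are given as a unit quaternion [x, y, z, w].
In Python, from bench import ctrl gives the robot as it stands.
- The arm moves only by the tool play_rows, never from a script. Its argument "plan" is a list of rows, each an object with "delta_pos": the shift along the tool's x, y, z in m, a list of three; "turn": the turn about the tool's x in rad; "hand": the opening, from 0 (shut) to 1 (fully open). In form: [{"delta_pos": [dx, dy, dz], "turn": turn, "hand": hand}, ...]. A call has 1 to 10 rows; each row is the pose to reach, as a shift and turn from the pose commanded when the call began, along the tool's axes at that moment; what a row does not reach only later rows make up. A row lasts 1/8 s, in which the tool goes at most 62.5 mm and 10.7 degrees, less where a joint would pass 70% of its speed; a pose out of reach is approached as far as the arm can. A call with a gripper value outside its range is refused whole. The fingers move at their own pace and stop on an object; "squeeze" is the grip in N (left out, the last holds). Time passes only in rows, so rows that repeat a pose let the fingers close. It gives the time, the measured TCP pose, the force and the opening at its end, in the units of the state.
- ctrl.read_state(): the state, without advancing time (a new reading comes with each control period).
- ctrl.grab_frame(name): name is "side" or "top"; returns a dict with "img" (480x640x3 uint8, red, green, blue), "camera_matrix" (3x3 intrinsics, pixels), "k1" (the pictures are not rectified: a ray, as slopes to the right and down, at radius r is drawn at 1 + k1 r^2 times it, then the intrinsics apply), "rvec" (rotation vector, rad) and "tvec" (3), from world to camera coordinates, as OpenCV has them. Camera axes: x right, y down, z forward; pixel columns grow to the right and rows downward; lengths in mm; the calibration is good to about 2 mm. A picture is of the moment at which its call begins. There is no depth.
- ctrl.close_job(): hands the job in, once; it reports no verdict.
The state is a dict: "time": time; "joint_pos": joint angles; "qvel": joint speeds; "effort": joint torques, N m; "ee_pos": TCP position; "ee_rot": TCP orientation; "contact_force": force on the tool from outside, world axes, zero at the start; "ft_torque": the same for the moment, N m; "width": finger opening in mm.
Only numpy, scipy, OpenCV 4.12 (cv2) and the standard library are available. Lean on these libraries where they do the work, as an engineer would, in place of code of your own. Each camera call takes 0.05 s, during which the arm holds its last target.

## Working session

There is one attempt and no reset: what is moved stays moved. The work goes in short steps, Python scripts to look and compute and a tool call to move; the robot and the scene stay as the last step left them, time stands still between calls to the robot, and variables do not carry over. Pictures are saved under pics/ and viewed, and the job is handed in when it is done.

Besides the shell and the picture viewer there is one more tool, called after "Request:" as name(argument=value, ...) on one line, values as JSON. play_rows: Moves the arm, as the interface text tells. Its arguments: {"type":"object","properties":{"plan":{"type":"array","items":{"type":"object","properties":{"delta_pos":{"type":"array","items":{"type":"number"}},"turn":{"type":"number"},"hand":{"type":"number"}}}},"squeeze":{"type":"number"}},"required":["plan"]}

```bash
ls; mkdir -p pics; python3 - <<'E'
from bench import ctrl
import cv2, json
print(ctrl.read_state())
for n in ("side","top"):
    f=ctrl.grab_frame(n)
    cv2.imwrite(f"pics/{n}0.png",f["img"][:,:,::-1])
    print(n,f["camera_matrix"],f["k1"],f["rvec"],f["tvec"])
E
```

```text
pics
{'time': 0.0, 'joint_pos': array([-1.47398095e+00,  3.42724315e-01,  1.52500110e+00, -2.05298139e-05,
        1.27542802e+00, -1.46008419e-01]), 'qvel': array([ 0.00053923, -0.00053037,  0.00064714, -0.00020454, -0.00113323,
        0.00066087]), 'effort': array([ 6.01248212e-04, -4.33689272e+01, -2.46008295e+01, -2.46327190e-04,
        7.92130973e-03,  5.91533521e-06]), 'ee_pos': array([ 126.20662959, -509.20203575,  238.63069121]), 'ee_rot': array([ 0.70190766,  0.08619431, -0.7018944 ,  0.08509067]), 'contact_force': array([ 0.60565414, -0.30880452,  0.06961802]), 'ft_torque': array([-0.02377934,  0.02464949, -0.04859239]), 'width': 85.49328050599767}
side [[583.76464718   0.         318.50626031]
 [  0.         583.76464718 236.00362592]
 [  0.           0.           1.        ]] -0.01627191078827835 [ 2.21364994 -0.12270572  0.06503163] [-494.37425934   64.33393058 1103.02377507]
top [[468.41705375   0.         326.06803356]
 [  0.         468.41705375 240.02935972]
 [  0.           0.           1.        ]] -0.04425748418268865 [ 2.16070749 -2.12133355  0.09384335] [-69.16488889 518.09113343 900.79228511]
```

View pics/side0.png

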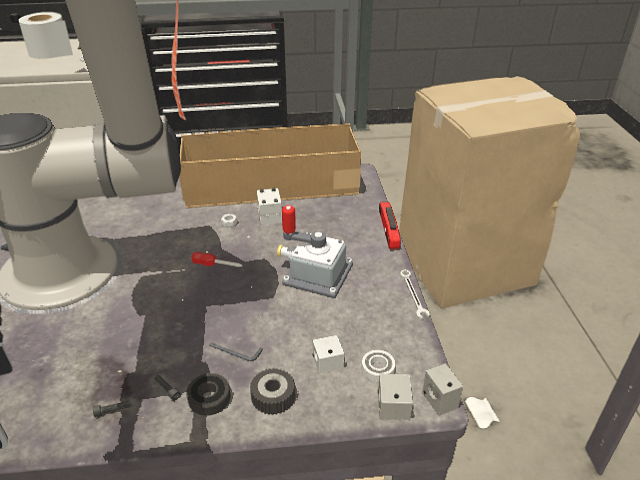

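View pics/top0.png

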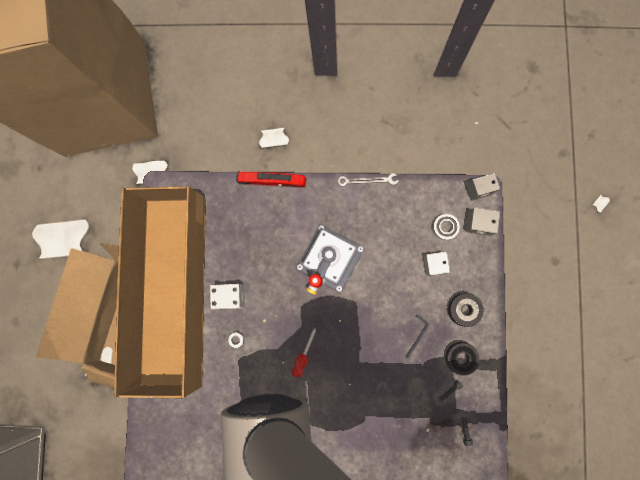

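The side view shows the grip top near (289,208). The top view shows it near (315,281), with the hub near (329,254) and the unit well clear of its neighbours. I'll enlarge both.

```bash
cat > h.py <<'E'
import numpy as np, cv2
def bp(f,uv,z):
    K=f["camera_matrix"];k=f["k1"];R,_=cv2.Rodrigues(np.array(f["rvec"],float));t=np.array(f["tvec"],float).ravel()
    p=cv2.undistortPoints(np.array([[uv]],float),K,np.array([k,0,0,0.]))[0,0]
    d=R.T@np.array([p[0],p[1],1]);c=-R.T@t
    return c+d*(z-c[2])/d[2]
def proj(f,P):
    return cv2.projectPoints(np.array(P,float).reshape(-1,3),np.array(f["rvec"],float),np.array(f["tvec"],float),f["camera_matrix"],np.array([f["k1"],0,0,0.]))[0].reshape(-1,2)
def crop(f,name,x0,y0,x1,y1,s):
    im=f["img"][y0:y1,x0:x1,::-1]
    cv2.imwrite(name,cv2.resize(im,None,fx=s,fy=s,interpolation=cv2.INTER_CUBIC))
E
python3 - <<'E'
from bench import ctrl
from h import *
f=ctrl.grab_frame("top");crop(f,"pics/t1.png",285,215,375,305,6)
g=ctrl.grab_frame("side");crop(g,"pics/s1.png",260,190,360,300,5)
for z in(95,140):print(bp(f,(329,254),95),bp(f,(315.5,281),140),bp(g,(289,208),140))
E
```

```text
[485.49387585 -67.93307108  95.        ] [433.8052885  -46.75833024 140.        ] [439.97757182 -45.26953984 140.        ]
[485.49387585 -67.93307108  95.        ] [433.8052885  -46.75833024 140.        ] [439.97757182 -45.26953984 140.        ]
```

View pics/t1.png

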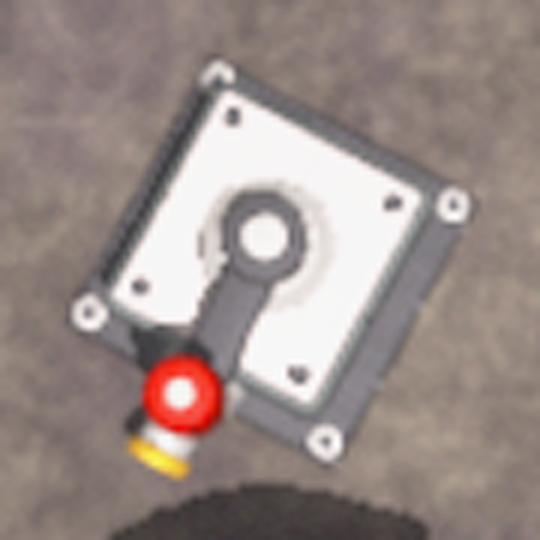

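View pics/s1.png

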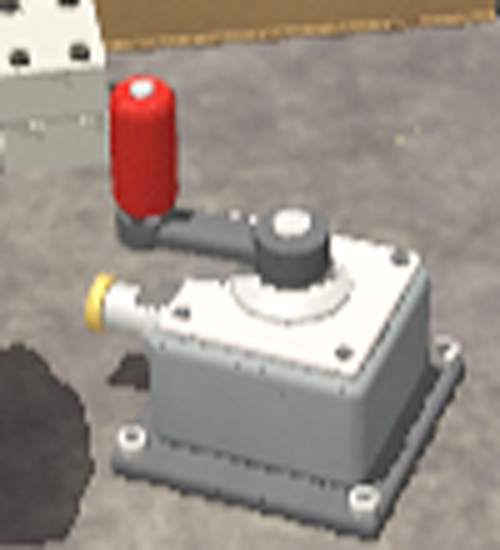

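The enlarged crops put the shaft end at top (329.1,254.2) and side (318.5,233.9). The grip top is at top (314.9,280.4) and side (288.3,207.5). I'll triangulate from these.

```bash
python3 - <<'E'
from bench import ctrl
from h import *
from scipy.optimize import least_squares
f=ctrl.grab_frame("top");g=ctrl.grab_frame("side")
A=((329.1,254.2),(318.5,233.9));G=((314.9,280.4),(288.3,207.5))
print([bp(f,A[0],95),bp(g,A[1],95),bp(f,G[0],140),bp(g,G[1],140)])
def r(p):
    cx,cy,th=p
    a=[cx,cy,95];b=[cx+55*np.cos(th),cy+55*np.sin(th),140]
    return np.r_[(proj(f,[a,b])-[A[0],G[0]]).ravel(),(proj(g,[a,b])-[A[1],G[1]]).ravel()]
s=least_squares(r,[485,-68,2.7]);p=s.x;print(p,np.degrees(p[2]),s.fun)
print(p[0]+55*np.cos(p[2]),p[1]+55*np.sin(p[2]))
s=ctrl.read_state()
from scipy.spatial.transform import Rotation as Ro
print(s['time'],s['ee_pos'],Ro.from_quat(s['ee_rot']).as_matrix())
E
```

```text
[array([485.1269569 , -68.12477212,  95.        ]), array([489.7488947 , -66.38738961,  95.        ]), array([434.82451687, -45.69063294, 140.        ]), array([438.86844731, -43.58229319, 140.        ])]
[487.27306928 -67.62870972   2.72469274] 156.11339436435415 [-0.2459038  -1.16366427 -0.16238603 -1.24896297 -1.30733712  0.50642001
 -1.0022336   0.63211065]
436.98389393781287 -45.35767823345553
0.3 [ 126.24230338 -509.49227599  239.09307011] [[-6.17256554e-05  2.40418512e-01 -9.70669323e-01]
 [ 4.33621831e-04 -9.70669227e-01 -2.40418516e-01]
 [-9.99999904e-01 -4.35743400e-04 -4.43355214e-05]]
```

Request:
play_rows(plan=[{"delta_pos": [0, -0.038, -0.041], "turn": 0, "hand": 1}, {"delta_pos": [0, -0.08, -0.088], "turn": 0, "hand": 1}, {"delta_pos": [0, -0.12, -0.132], "turn": 0, "hand": 1}, {"delta_pos": [0, -0.16, -0.176], "turn": 0, "hand": 1}, {"delta_pos": [0, -0.2, -0.22], "turn": 0, "hand": 1}, {"delta_pos": [0, -0.24, -0.264], "turn": 0, "hand": 1}, {"delta_pos": [0, -0.28, -0.308], "turn": 0, "hand": 1}, {"delta_pos": [0, -0.32, -0.352], "turn": 0, "hand": 1}, {"delta_pos": [0, -0.35, -0.385], "turn": 0, "hand": 1}, {"delta_pos": [0, -0.376, -0.413], "turn": 0, "hand": 1}])

```text
time: 1.55
ee_pos: [437.5, -43.6, 239.4]
ee_rot: [0.702, 0.086, -0.702, 0.086]
contact_force: [0.2, -0.4, -0.1]
width: 85.3
```

Request:
play_rows(plan=[{"delta_pos": [0, 0, 0], "turn": 0, "hand": 1}, {"delta_pos": [0, 0, 0], "turn": 0, "hand": 1}])

```text
time: 1.8
ee_pos: [436.4, -45.5, 239.1]
ee_rot: [-0.702, -0.086, 0.702, -0.086]
contact_force: [0.2, -0.8, -0.7]
width: 85.4
```

```bash
python3 - <<'E'
from bench import ctrl
from h import *
from scipy.spatial.transform import Rotation as Ro
s=ctrl.read_state();print(s['time'],s['ee_pos'],s['joint_pos'],s['contact_force'],Ro.from_quat(s['ee_rot']).as_matrix())
f=ctrl.grab_frame("side");cv2.imwrite("pics/s2.png",f["img"][:,:,::-1])
E
```

```text
1.8 [436.39701938 -45.52366515 239.14057918] [-2.78626300e-01  1.84079335e-01  1.74278116e+00 -5.00965074e-04
  1.21521877e+00  1.04896279e+00] [ 0.24446898 -0.7594859  -0.72644766] [[-5.96970198e-04  2.40986137e-01 -9.70528374e-01]
 [-3.17691711e-04 -9.70528544e-01 -2.40985984e-01]
 [-9.99999771e-01  1.64467369e-04  6.55935916e-04]]
```

View pics/s2.png

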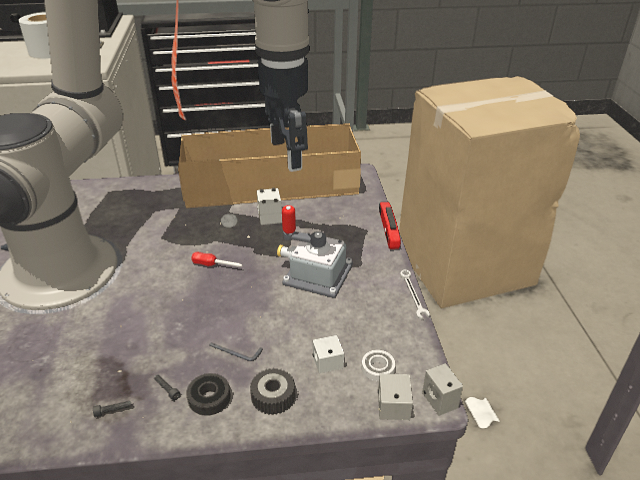

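The open hand is directly above the grip (fingers near (293,160), grip (289,215)). Next I descend and close.

Request:
play_rows(plan=[{"delta_pos": [0.04, 0, 0], "turn": 0, "hand": 1}, {"delta_pos": [0.08, 0, 0], "turn": 0, "hand": 1}, {"delta_pos": [0.11, 0, 0], "turn": 0, "hand": 1}, {"delta_pos": [0.131, 0, 0], "turn": 0, "hand": 1}, {"delta_pos": [0.131, 0, 0], "turn": 0, "hand": 1}, {"delta_pos": [0.131, 0, 0], "turn": 0, "hand": 1}])

```text
time: 2.6
ee_pos: [437.1, -46.1, 109.1]
ee_rot: [0.702, 0.085, -0.702, 0.085]
contact_force: [-0.0, 0.2, -0.7]
width: 85.1
```

Request:
play_rows(squeeze=40, plan=[{"delta_pos": [0, 0, 0], "turn": 0, "hand": 0.5}, {"delta_pos": [0, 0, 0], "turn": 0, "hand": 0.35}, {"delta_pos": [0, 0, 0], "turn": 0, "hand": 0.3}, {"delta_pos": [0, 0, 0], "turn": 0, "hand": 0.2}, {"delta_pos": [0, 0, 0], "turn": 0, "hand": 0.1}, {"delta_pos": [0, 0, 0], "turn": 0, "hand": 0}, {"delta_pos": [0, 0, 0], "turn": 0, "hand": 0}, {"delta_pos": [0, 0, 0], "turn": 0, "hand": 0}])

```text
time: 3.6
ee_pos: [436.5, -45.1, 108.7]
ee_rot: [-0.702, -0.086, 0.702, -0.086]
contact_force: [-2.5, 1.3, 5.8]
width: 23.0
```

```bash
python3 - <<'E'
from bench import ctrl
from h import *
s=ctrl.read_state();print(s['time'],s['ee_pos'],s['joint_pos'],s['contact_force'],s['width'])
f=ctrl.grab_frame("side");crop(f,"pics/s3.png",240,140,370,300,3)
g=ctrl.grab_frame("top");crop(g,"pics/t3.png",265,195,395,325,4)
E
```

```text
3.6 [436.48047478 -45.09155729 108.68474151] [-2.77986375e-01  3.54120212e-01  1.92981325e+00  7.97426555e-05
  8.58020454e-01  1.04975720e+00] [-2.46995716  1.32665429  5.81855775] 22.984067830898745
```

View pics/s3.png

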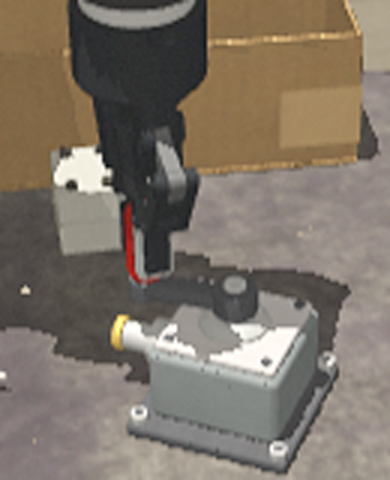

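The grip is held between the pads (width 23 mm). I'll generate arc rows and start anticlockwise with a small arc, refining the centre from the radial force.

```bash
cat > arc.py <<'E'
import sys,json,numpy as np
Y=np.array([.2404,-.9707]);Z=np.array([-.9707,-.2404]);R=55.
def arc(C,a0,a1,n,P0=None,tail=0):
    """rows from commanded P0 (default on circle at a0) to a1 deg"""
    C=np.array(C);pt=lambda a:C+R*np.array([np.cos(np.radians(a)),np.sin(np.radians(a))])
    P0=pt(a0) if P0 is None else np.array(P0)
    rows=[]
    for i in range(1,n+1):
        d=(pt(a0+(a1-a0)*i/n)-P0)/1000
        rows.append([0,round(float(d@Y),4),round(float(d@Z),4)])
    rows+=[rows[-1]]*tail
    print("\n".join(str(r) for r in rows)); e=np.array(rows[-1])*1000
    print("end cmd",P0+e[1]*Y+e[2]*Z)
E
python3 - <<'E'
from arc import *
P=np.array([436.75,-45.3]);C=P-55*np.array([np.cos(np.radians(156.1)),np.sin(np.radians(156.1))]);print(C)
arc(C,156.1,186.1,6)
E
```

```text
[487.03396754 -67.58278727]
[0, 0.0039, 0.0028]
[0, 0.0081, 0.0052]
[0, 0.0124, 0.0072]
[0, 0.0169, 0.0089]
[0, 0.0215, 0.0102]
[0, 0.0262, 0.011]
end cmd [432.37078 -73.37674]
```

Request:
play_rows(plan=[{"delta_pos": [0, 0.0039, 0.0028], "turn": 0, "hand": 0}, {"delta_pos": [0, 0.0081, 0.0052], "turn": 0, "hand": 0}, {"delta_pos": [0, 0.0124, 0.0072], "turn": 0, "hand": 0}, {"delta_pos": [0, 0.0169, 0.0089], "turn": 0, "hand": 0}, {"delta_pos": [0, 0.0215, 0.0102], "turn": 0, "hand": 0}, {"delta_pos": [0, 0.0262, 0.011], "turn": 0, "hand": 0}])

```text
time: 4.45
ee_pos: [433.2, -73.7, 108.7]
ee_rot: [0.703, 0.085, -0.701, 0.086]
contact_force: [3.7, 4.8, 4.7]
width: 22.8
```

```bash
cat > st.py <<'E'
from bench import ctrl
import numpy as np,sys
def st(cmd,C=(487.034,-67.583)):
    s=ctrl.read_state();p=s['ee_pos'][:2];a=p-np.array(C);th=np.degrees(np.arctan2(a[1],a[0]))%360
    u=a/np.hypot(*a);t=np.array([-u[1],u[0]]);F=s['contact_force']
    print("t %.2f th %.2f r %.2f | Frad %.2f Ftan %.2f Fz %.2f | err rad %.2f tan %.2f | w %.1f"%(s['time'],th,np.hypot(*a),F[:2]@u,F[:2]@t,F[2],(p-cmd)@u,(p-cmd)@t,s['width']))
E
python3 -c "
from st import *
st((432.37,-73.38))"
```

```text
t 4.45 th 186.49 r 54.17 | Frad -4.20 Ftan -4.38 Fz 4.71 | err rad -0.80 tan 0.42 | w 22.8
```

```bash
python3 - <<'E'
from arc import *
C=[487.034,-67.583]
arc(C,186.1,246.1,9,tail=1,P0=[432.37,-73.38])
E
```

```text
[0, 0.0064, 0.0005]
[0, 0.0128, 0.0003]
[0, 0.0191, -0.0007]
[0, 0.0253, -0.0024]
[0, 0.0312, -0.0048]
[0, 0.0368, -0.0079]
[0, 0.042, -0.0116]
[0, 0.0468, -0.0159]
[0, 0.051, -0.0207]
[0, 0.051, -0.0207]
end cmd [ 464.72389 -117.90942]
```

Request:
play_rows(plan=[{"delta_pos": [0, 0.0064, 0.0005], "turn": 0, "hand": 0}, {"delta_pos": [0, 0.0128, 0.0003], "turn": 0, "hand": 0}, {"delta_pos": [0, 0.0191, -0.0007], "turn": 0, "hand": 0}, {"delta_pos": [0, 0.0253, -0.0024], "turn": 0, "hand": 0}, {"delta_pos": [0, 0.0312, -0.0048], "turn": 0, "hand": 0}, {"delta_pos": [0, 0.0368, -0.0079], "turn": 0, "hand": 0}, {"delta_pos": [0, 0.042, -0.0116], "turn": 0, "hand": 0}, {"delta_pos": [0, 0.0468, -0.0159], "turn": 0, "hand": 0}, {"delta_pos": [0, 0.051, -0.0207], "turn": 0, "hand": 0}, {"delta_pos": [0, 0.051, -0.0207], "turn": 0, "hand": 0}])

```text
time: 5.7
ee_pos: [465.9, -116.1, 108.6]
ee_rot: [0.703, 0.086, -0.701, 0.084]
contact_force: [5.9, 14.6, 5.9]
width: 22.6
```

```bash
python3 -c "
from st import *
st((464.72,-117.91))
from arc import *
arc([487.034,-67.583],246.1,290.1,8,tail=1,P0=[464.72,-117.91])"
```

```text
t 5.70 th 246.52 r 52.93 | Frad -15.68 Ftan -0.42 Fz 5.91 | err rad -2.12 tan 0.42 | w 22.6
[0, 0.003, -0.0044]
[0, 0.0056, -0.009]
[0, 0.0078, -0.0138]
[0, 0.0094, -0.0188]
[0, 0.0106, -0.0239]
[0, 0.0113, -0.0291]
[0, 0.0115, -0.0344]
[0, 0.0112, -0.0397]
[0, 0.0112, -0.0397]
end cmd [ 505.94927 -119.23796]
```

```bash
python3 -c "
from scipy.optimize import least_squares
import numpy as np
P=np.array([(436.5,-45.1),(433.2,-73.7),(465.9,-116.1)])
C=least_squares(lambda c:np.hypot(*(P-c).T)-55,[487,-67]).x;print(C,np.hypot(*(P-C).T))
a=P-C;print(np.degrees(np.arctan2(a[:,1],a[:,0]))%360)
from arc import *
d=np.array([464.72,-117.91])-C;a=np.degrees(np.arctan2(d[1],d[0]))%360;print(a)
arc(C,a,287,7,tail=1,P0=[464.72,-117.91])"
```

```text
[487.5750238  -65.54205697] [55.01395959 54.98359071 55.00829265]
[158.18694079 188.53250664 246.79438822]
246.42202397731714
[0, 0.0015, -0.0059]
[0, 0.0041, -0.0108]
[0, 0.0063, -0.0159]
[0, 0.008, -0.0212]
[0, 0.0091, -0.0266]
[0, 0.0096, -0.0322]
[0, 0.0096, -0.0377]
[0, 0.0096, -0.0377]
end cmd [ 503.62323 -118.16564]
```

Request:
play_rows(plan=[{"delta_pos": [0, 0.0015, -0.0059], "turn": 0, "hand": 0}, {"delta_pos": [0, 0.0041, -0.0108], "turn": 0, "hand": 0}, {"delta_pos": [0, 0.0063, -0.0159], "turn": 0, "hand": 0}, {"delta_pos": [0, 0.008, -0.0212], "turn": 0, "hand": 0}, {"delta_pos": [0, 0.0091, -0.0266], "turn": 0, "hand": 0}, {"delta_pos": [0, 0.0096, -0.0322], "turn": 0, "hand": 0}, {"delta_pos": [0, 0.0096, -0.0377], "turn": 0, "hand": 0}, {"delta_pos": [0, 0.0096, -0.0377], "turn": 0, "hand": 0}])

```text
time: 6.7
ee_pos: [503.2, -117.9, 108.6]
ee_rot: [-0.702, -0.086, 0.702, -0.085]
contact_force: [-3.0, 4.4, 8.8]
width: 23.3
```

```bash
sed -i 's/C=(487.034,-67.583)/C=(487.575,-65.542)/' st.py; python3 -c "
from st import *
st((503.62,-118.17))
"
```

```text
t 6.70 th 286.65 r 54.70 | Frad -5.06 Ftan -1.60 Fz 8.85 | err rad -0.32 tan -0.30 | w 23.3
```

```bash
cat > table.py <<'E'
import numpy as np
Y=np.array([.2404,-.9707]);Z=np.array([-.9707,-.2404])
C=np.array([487.575,-65.542]);pt=lambda a:C+55*np.array([np.cos(np.radians(a)),np.sin(np.radians(a))])
def tab(P,angs):
    for a in angs:
        d=pt(a)-P;y,z=round(float(d@Y)/1000,4),round(float(d@Z)/1000,4)
        P=P+1000*(y*Y+z*Z);print(a,"half[%.4f,%.4f] full[%.4f,%.4f]"%(y/2,z/2,y,z),P.round(2), "tan dir",(-np.sin(np.radians(a))).round(2),np.cos(np.radians(a)).round(2))
E
python3 -c "
from table import *
tab(np.array([503.62,-118.17]),[294,301]+list(range(306,470,5)))"
```

```text
294 half[-0.0004,-0.0034] full[-0.0008,-0.0067] [ 509.93 -115.78] tan dir 0.91 0.41
301 half[-0.0008,-0.0032] full[-0.0016,-0.0065] [ 515.86 -112.67] tan dir 0.86 0.52
306 half[-0.0008,-0.0023] full[-0.0016,-0.0046] [ 519.94 -110.01] tan dir 0.81 0.59
311 half[-0.0010,-0.0022] full[-0.0020,-0.0043] [ 523.63 -107.03] tan dir 0.75 0.66
316 half[-0.0011,-0.0021] full[-0.0023,-0.0042] [ 527.15 -103.79] tan dir 0.69 0.72
321 half[-0.0014,-0.0019] full[-0.0028,-0.0039] [ 530.27 -100.14] tan dir 0.63 0.78
326 half[-0.0015,-0.0019] full[-0.0030,-0.0037] [533.14 -96.33] tan dir 0.56 0.83
331 half[-0.0017,-0.0018] full[-0.0034,-0.0035] [535.72 -92.19] tan dir 0.48 0.87
336 half[-0.0018,-0.0015] full[-0.0036,-0.0031] [537.86 -87.95] tan dir 0.41 0.91
341 half[-0.0020,-0.0014] full[-0.0040,-0.0027] [539.52 -83.42] tan dir 0.33 0.95
346 half[-0.0021,-0.0013] full[-0.0041,-0.0025] [540.96 -78.84] tan dir 0.24 0.97
351 half[-0.0022,-0.0010] full[-0.0043,-0.0020] [541.87 -74.18] tan dir 0.16 0.99
356 half[-0.0022,-0.0008] full[-0.0045,-0.0017] [542.44 -69.41] tan dir 0.07 1.0
361 half[-0.0024,-0.000
[... 1064 characters left out ...]
[-0.0031,0.0036] [509.98 -15.32] tan dir -0.91 0.41
431 half[-0.0014,0.0019] full[-0.0028,0.0039] [505.52 -13.54] tan dir -0.95 0.33
436 half[-0.0012,0.0021] full[-0.0024,0.0042] [500.87 -12.22] tan dir -0.97 0.24
441 half[-0.0010,0.0022] full[-0.0021,0.0043] [496.19 -11.22] tan dir -0.99 0.16
446 half[-0.0008,0.0022] full[-0.0017,0.0045] [491.41 -10.65] tan dir -1.0 0.07
451 half[-0.0006,0.0023] full[-0.0012,0.0046] [486.66 -10.59] tan dir -1.0 -0.02
456 half[-0.0004,0.0024] full[-0.0009,0.0048] [481.79 -10.87] tan dir -0.99 -0.1
461 half[-0.0003,0.0024] full[-0.0005,0.0047] [477.1  -11.51] tan dir -0.98 -0.19
466 half[-0.0000,0.0024] full[-0.0000,0.0048] [472.44 -12.67] tan dir -0.96 -0.28
```

Request:
play_rows(plan=[{"delta_pos": [0, -0.0008, -0.0067], "turn": 0, "hand": 0}, {"delta_pos": [0, -0.0024, -0.0132], "turn": 0, "hand": 0}, {"delta_pos": [0, -0.0024, -0.0132], "turn": 0, "hand": 0}])

```text
time: 7.08
ee_pos: [515.5, -112.6, 108.6]
ee_rot: [-0.702, -0.086, 0.702, -0.086]
contact_force: [-2.7, 4.4, 8.4]
width: 23.0
```

```bash
python3 -c "
from st import *
st((515.86,-112.67))
"
```

```text
t 7.08 th 300.71 r 54.72 | Frad -5.19 Ftan -0.04 Fz 8.35 | err rad -0.25 tan -0.25 | w 23.0
```

Request:
play_rows(plan=[{"delta_pos": [0, -0.0008, -0.0023], "turn": 0, "hand": 0}, {"delta_pos": [0, -0.0016, -0.0046], "turn": 0, "hand": 0}, {"delta_pos": [0, -0.0016, -0.0046], "turn": 0, "hand": 0}])

```text
time: 7.45
ee_pos: [519.1, -110.3, 108.6]
ee_rot: [-0.701, -0.086, 0.703, -0.086]
contact_force: [-4.2, 1.6, 9.2]
width: 22.9
```

```bash
python3 -c "
from st import *
st((519.94,-110.01))
"
```

```text
t 7.45 th 305.15 r 54.76 | Frad -3.73 Ftan -2.52 Fz 9.17 | err rad -0.23 tan -0.86 | w 22.9
```

Request:
play_rows(plan=[{"delta_pos": [0, -0.001, -0.0022], "turn": 0, "hand": 0}, {"delta_pos": [0, -0.002, -0.0043], "turn": 0, "hand": 0}, {"delta_pos": [0, -0.002, -0.0043], "turn": 0, "hand": 0}])

```text
time: 7.82
ee_pos: [522.8, -107.5, 108.6]
ee_rot: [-0.701, -0.086, 0.703, -0.086]
contact_force: [-3.6, 1.4, 8.7]
width: 23.0
```

```bash
python3 -c "
from st import *
st((523.63,-107.03))
"
```

```text
t 7.83 th 310.01 r 54.77 | Frad -3.40 Ftan -1.84 Fz 8.66 | err rad -0.19 tan -0.94 | w 23.0
```

Request:
play_rows(plan=[{"delta_pos": [0, -0.0011, -0.0021], "turn": 0, "hand": 0}, {"delta_pos": [0, -0.0023, -0.0042], "turn": 0, "hand": 0}, {"delta_pos": [0, -0.0023, -0.0042], "turn": 0, "hand": 0}])

```text
time: 8.2
ee_pos: [526.3, -104.4, 108.6]
ee_rot: [-0.701, -0.086, 0.703, -0.086]
contact_force: [-4.5, 0.7, 9.0]
width: 23.0
```

Request:
play_rows(plan=[{"delta_pos": [0, -0.0014, -0.0019], "turn": 0, "hand": 0}, {"delta_pos": [0, -0.0028, -0.0039], "turn": 0, "hand": 0}, {"delta_pos": [0, -0.0028, -0.0039], "turn": 0, "hand": 0}])

```text
time: 8.57
ee_pos: [529.5, -100.8, 108.6]
ee_rot: [-0.701, -0.085, 0.702, -0.086]
contact_force: [-3.4, 0.3, 8.8]
width: 22.9
```

Ftan is about −1.9 N, so there is no stop yet.

Request:
play_rows(plan=[{"delta_pos": [0, -0.0015, -0.0019], "turn": 0, "hand": 0}, {"delta_pos": [0, -0.003, -0.0037], "turn": 0, "hand": 0}, {"delta_pos": [0, -0.003, -0.0037], "turn": 0, "hand": 0}])

```text
time: 8.95
ee_pos: [532.4, -97.2, 108.6]
ee_rot: [-0.701, -0.085, 0.702, -0.086]
contact_force: [-3.9, -0.8, 9.1]
width: 23.1
```

Request:
play_rows(plan=[{"delta_pos": [0, -0.0017, -0.0018], "turn": 0, "hand": 0}, {"delta_pos": [0, -0.0034, -0.0035], "turn": 0, "hand": 0}, {"delta_pos": [0, -0.0034, -0.0035], "turn": 0, "hand": 0}])

```text
time: 9.32
ee_pos: [535.1, -93.1, 108.7]
ee_rot: [-0.701, -0.085, 0.702, -0.086]
contact_force: [-4.4, -0.8, 7.1]
width: 23.3
```

Request:
play_rows(plan=[{"delta_pos": [0, -0.0018, -0.0015], "turn": 0, "hand": 0}, {"delta_pos": [0, -0.0036, -0.0031], "turn": 0, "hand": 0}, {"delta_pos": [0, -0.0036, -0.0031], "turn": 0, "hand": 0}])

```text
time: 9.7
ee_pos: [537.3, -88.9, 108.6]
ee_rot: [-0.701, -0.085, 0.702, -0.086]
contact_force: [-3.9, -0.3, 7.7]
width: 22.9
```

Request:
play_rows(plan=[{"delta_pos": [0, -0.002, -0.0014], "turn": 0, "hand": 0}, {"delta_pos": [0, -0.004, -0.0027], "turn": 0, "hand": 0}, {"delta_pos": [0, -0.004, -0.0027], "turn": 0, "hand": 0}])

```text
time: 10.07
ee_pos: [539.2, -84.6, 108.7]
ee_rot: [-0.702, -0.085, 0.702, -0.086]
contact_force: [-2.5, -1.4, 7.3]
width: 23.2
```

Request:
play_rows(plan=[{"delta_pos": [0, -0.0021, -0.0013], "turn": 0, "hand": 0}, {"delta_pos": [0, -0.0041, -0.0025], "turn": 0, "hand": 0}, {"delta_pos": [0, -0.0041, -0.0025], "turn": 0, "hand": 0}])

```text
time: 10.45
ee_pos: [540.7, -80.1, 108.7]
ee_rot: [-0.702, -0.085, 0.702, -0.086]
contact_force: [-2.9, -2.6, 7.5]
width: 23.3
```

Request:
play_rows(plan=[{"delta_pos": [0, -0.0022, -0.001], "turn": 0, "hand": 0}, {"delta_pos": [0, -0.0043, -0.002], "turn": 0, "hand": 0}, {"delta_pos": [0, -0.0043, -0.002], "turn": 0, "hand": 0}])

```text
time: 10.82
ee_pos: [541.7, -75.5, 108.7]
ee_rot: [-0.702, -0.085, 0.702, -0.086]
contact_force: [-1.9, -2.6, 6.8]
width: 23.3
```

Request:
play_rows(plan=[{"delta_pos": [0, -0.0022, -0.0008], "turn": 0, "hand": 0}, {"delta_pos": [0, -0.0045, -0.0017], "turn": 0, "hand": 0}, {"delta_pos": [0, -0.0045, -0.0017], "turn": 0, "hand": 0}])

```text
time: 11.2
ee_pos: [542.4, -70.8, 108.7]
ee_rot: [-0.702, -0.085, 0.702, -0.086]
contact_force: [-0.9, -2.4, 7.7]
width: 23.3
```

Request:
play_rows(plan=[{"delta_pos": [0, -0.0024, -0.0006], "turn": 0, "hand": 0}, {"delta_pos": [0, -0.0047, -0.0013], "turn": 0, "hand": 0}, {"delta_pos": [0, -0.0047, -0.0013], "turn": 0, "hand": 0}])

```text
time: 11.58
ee_pos: [542.7, -65.9, 108.7]
ee_rot: [0.702, 0.085, -0.702, 0.086]
contact_force: [-1.4, -2.6, 5.9]
width: 23.0
```

Request:
play_rows(plan=[{"delta_pos": [0, -0.0024, -0.0004], "turn": 0, "hand": 0}, {"delta_pos": [0, -0.0047, -0.0009], "turn": 0, "hand": 0}, {"delta_pos": [0, -0.0047, -0.0009], "turn": 0, "hand": 0}])

```text
time: 11.95
ee_pos: [542.6, -61.2, 108.7]
ee_rot: [0.702, 0.085, -0.702, 0.086]
contact_force: [-0.5, -2.4, 5.9]
width: 22.8
```

Request:
play_rows(plan=[{"delta_pos": [0, -0.0024, -0.0002], "turn": 0, "hand": 0}, {"delta_pos": [0, -0.0047, -0.0004], "turn": 0, "hand": 0}, {"delta_pos": [0, -0.0047, -0.0004], "turn": 0, "hand": 0}])

```text
time: 12.32
ee_pos: [542.0, -56.4, 108.7]
ee_rot: [0.702, 0.085, -0.702, 0.086]
contact_force: [0.7, -3.3, 5.3]
width: 23.0
```

Request:
play_rows(plan=[{"delta_pos": [0, -0.0024, 0], "turn": 0, "hand": 0}, {"delta_pos": [0, -0.0048, 0], "turn": 0, "hand": 0}, {"delta_pos": [0, -0.0048, 0], "turn": 0, "hand": 0}])

```text
time: 12.7
ee_pos: [541.0, -51.3, 108.7]
ee_rot: [0.702, 0.085, -0.701, 0.086]
contact_force: [0.5, -2.5, 5.2]
width: 22.9
```

Request:
play_rows(plan=[{"delta_pos": [0, -0.0024, 0.0001], "turn": 0, "hand": 0}, {"delta_pos": [0, -0.0048, 0.0003], "turn": 0, "hand": 0}, {"delta_pos": [0, -0.0048, 0.0003], "turn": 0, "hand": 0}])

```text
time: 13.08
ee_pos: [539.6, -46.7, 108.7]
ee_rot: [0.702, 0.085, -0.701, 0.086]
contact_force: [2.2, -2.7, 5.1]
width: 23.2
```

Request:
play_rows(plan=[{"delta_pos": [0, -0.0024, 0.0004], "turn": 0, "hand": 0}, {"delta_pos": [0, -0.0048, 0.0008], "turn": 0, "hand": 0}, {"delta_pos": [0, -0.0048, 0.0008], "turn": 0, "hand": 0}])

```text
time: 13.45
ee_pos: [537.6, -42.0, 108.7]
ee_rot: [0.702, 0.085, -0.701, 0.086]
contact_force: [1.3, -2.7, 4.8]
width: 23.3
```

Request:
play_rows(plan=[{"delta_pos": [0, -0.0023, 0.0006], "turn": 0, "hand": 0}, {"delta_pos": [0, -0.0046, 0.0013], "turn": 0, "hand": 0}, {"delta_pos": [0, -0.0046, 0.0013], "turn": 0, "hand": 0}])

```text
time: 13.82
ee_pos: [535.3, -37.6, 108.7]
ee_rot: [0.703, 0.085, -0.701, 0.086]
contact_force: [2.8, -1.8, 5.5]
width: 22.8
```

Request:
play_rows(plan=[{"delta_pos": [0, -0.0022, 0.0008], "turn": 0, "hand": 0}, {"delta_pos": [0, -0.0045, 0.0016], "turn": 0, "hand": 0}, {"delta_pos": [0, -0.0045, 0.0016], "turn": 0, "hand": 0}])

```text
time: 14.2
ee_pos: [532.7, -33.4, 108.7]
ee_rot: [0.703, 0.085, -0.701, 0.086]
contact_force: [2.2, -2.1, 6.1]
width: 23.0
```

Request:
play_rows(plan=[{"delta_pos": [0, -0.0022, 0.001], "turn": 0, "hand": 0}, {"delta_pos": [0, -0.0044, 0.002], "turn": 0, "hand": 0}, {"delta_pos": [0, -0.0044, 0.002], "turn": 0, "hand": 0}])

```text
time: 14.58
ee_pos: [529.7, -29.5, 108.7]
ee_rot: [0.703, 0.085, -0.701, 0.086]
contact_force: [2.8, -1.4, 6.3]
width: 22.8
```

Request:
play_rows(plan=[{"delta_pos": [0, -0.0021, 0.0011], "turn": 0, "hand": 0}, {"delta_pos": [0, -0.0042, 0.0023], "turn": 0, "hand": 0}, {"delta_pos": [0, -0.0042, 0.0023], "turn": 0, "hand": 0}])

```text
time: 14.95
ee_pos: [526.4, -26.0, 108.7]
ee_rot: [0.703, 0.085, -0.701, 0.086]
contact_force: [2.3, -0.8, 5.7]
width: 23.1
```

Request:
play_rows(plan=[{"delta_pos": [0, -0.0019, 0.0014], "turn": 0, "hand": 0}, {"delta_pos": [0, -0.0039, 0.0028], "turn": 0, "hand": 0}, {"delta_pos": [0, -0.0039, 0.0028], "turn": 0, "hand": 0}])

```text
time: 15.32
ee_pos: [522.8, -22.7, 108.7]
ee_rot: [0.703, 0.086, -0.701, 0.086]
contact_force: [3.2, -0.8, 5.8]
width: 23.0
```

Request:
play_rows(plan=[{"delta_pos": [0, -0.0019, 0.0015], "turn": 0, "hand": 0}, {"delta_pos": [0, -0.0037, 0.003], "turn": 0, "hand": 0}, {"delta_pos": [0, -0.0037, 0.003], "turn": 0, "hand": 0}])

```text
time: 15.7
ee_pos: [518.9, -19.8, 108.7]
ee_rot: [0.703, 0.086, -0.701, 0.086]
contact_force: [3.0, 0.7, 6.3]
width: 23.3
```

Request:
play_rows(plan=[{"delta_pos": [0, -0.0017, 0.0017], "turn": 0, "hand": 0}, {"delta_pos": [0, -0.0034, 0.0034], "turn": 0, "hand": 0}, {"delta_pos": [0, -0.0034, 0.0034], "turn": 0, "hand": 0}])

```text
time: 16.08
ee_pos: [514.8, -17.2, 108.7]
ee_rot: [0.703, 0.086, -0.701, 0.086]
contact_force: [3.2, 1.8, 5.8]
width: 22.7
```

Request:
play_rows(plan=[{"delta_pos": [0, -0.0015, 0.0018], "turn": 0, "hand": 0}, {"delta_pos": [0, -0.0031, 0.0036], "turn": 0, "hand": 0}, {"delta_pos": [0, -0.0031, 0.0036], "turn": 0, "hand": 0}])

```text
time: 16.45
ee_pos: [510.5, -15.0, 108.7]
ee_rot: [0.703, 0.086, -0.701, 0.086]
contact_force: [3.1, -0.1, 6.5]
width: 22.7
```

Request:
play_rows(plan=[{"delta_pos": [0, -0.0014, 0.0019], "turn": 0, "hand": 0}, {"delta_pos": [0, -0.0028, 0.0039], "turn": 0, "hand": 0}, {"delta_pos": [0, -0.0028, 0.0039], "turn": 0, "hand": 0}])

```text
time: 16.82
ee_pos: [506.0, -13.2, 108.7]
ee_rot: [0.703, 0.086, -0.701, 0.086]
contact_force: [3.2, -0.2, 6.8]
width: 22.9
```

Request:
play_rows(plan=[{"delta_pos": [0, -0.0012, 0.0021], "turn": 0, "hand": 0}, {"delta_pos": [0, -0.0024, 0.0042], "turn": 0, "hand": 0}, {"delta_pos": [0, -0.0024, 0.0042], "turn": 0, "hand": 0}])

```text
time: 17.2
ee_pos: [501.4, -11.8, 108.7]
ee_rot: [0.702, 0.086, -0.701, 0.086]
contact_force: [2.7, 1.1, 6.7]
width: 23.1
```

Request:
play_rows(plan=[{"delta_pos": [0, -0.001, 0.0022], "turn": 0, "hand": 0}, {"delta_pos": [0, -0.0021, 0.0043], "turn": 0, "hand": 0}, {"delta_pos": [0, -0.0021, 0.0043], "turn": 0, "hand": 0}])

```text
time: 17.58
ee_pos: [496.7, -10.8, 108.7]
ee_rot: [0.702, 0.086, -0.701, 0.086]
contact_force: [2.2, 1.6, 7.7]
width: 23.1
```

Request:
play_rows(plan=[{"delta_pos": [0, -0.0008, 0.0022], "turn": 0, "hand": 0}, {"delta_pos": [0, -0.0017, 0.0045], "turn": 0, "hand": 0}, {"delta_pos": [0, -0.0017, 0.0045], "turn": 0, "hand": 0}])

```text
time: 17.95
ee_pos: [494.8, -10.6, 108.8]
ee_rot: [0.705, 0.085, -0.699, 0.086]
contact_force: [12.6, 0.8, -1.5]
width: 23.3
```

Contact: the tangential force jumped to 12.6 N and the hand stopped short of its target. I'll hold briefly and read again.

Request:
play_rows(plan=[{"delta_pos": [0, 0, 0], "turn": 0, "hand": 0}, {"delta_pos": [0, 0, 0], "turn": 0, "hand": 0}])

```text
time: 18.2
ee_pos: [494.8, -10.6, 108.8]
ee_rot: [0.705, 0.085, -0.699, 0.086]
contact_force: [12.7, 0.7, -1.5]
width: 23.1
```

```bash
python3 -c "
from st import *
st((491.41,-10.65))
"
```

```text
t 18.20 th 82.50 r 55.45 | Frad 2.38 Ftan -12.52 Fz -1.54 | err rad 0.52 tan -3.36 | w 23.1
```

```bash
python3 -c "
from scipy.optimize import least_squares
import numpy as np
P=np.array([(436.5,-45.1),(433.2,-73.7),(465.9,-116.1),(503.2,-117.9),(515.5,-112.6),(526.3,-104.4),(535.1,-93.1),(540.7,-80.1),(542.7,-65.9),(541,-51.3),(537.6,-42),(529.7,-29.5),(522.8,-22.7),(514.8,-17.2),(506,-13.2),(496.7,-10.8)])
s=least_squares(lambda c:np.hypot(*(P-c[:2]).T)-c[2],[487,-67,55]);print(s.x,s.fun.round(2))
"
python3 - <<'E'
from bench import ctrl
from h import *
g=ctrl.grab_frame("top");crop(g,"pics/t4.png",265,195,395,325,4)
f=ctrl.grab_frame("side");crop(f,"pics/s4.png",220,120,380,300,3)
E
```

```text
[487.63854869 -65.16663928  55.09949871] [-0.16  0.    0.28 -0.12 -0.09 -0.02 -0.03  0.02 -0.03  0.03 -0.03  0.05
  0.03  0.02  0.02  0.02]
```

View pics/s4.png

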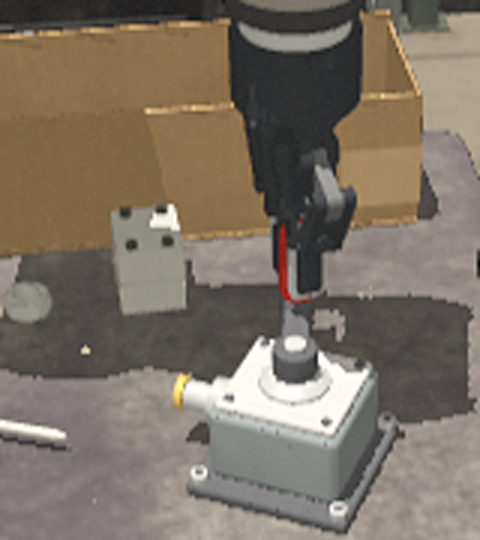

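The stop is confirmed by a steady 12.5 N with nothing else touching the hand. That puts zero at a measured grip angle of about 80.4°. Next come two turns clockwise in quarter-turn calls.

```bash
python3 - <<'E'
from arc import *
C=[487.64,-65.17]
arc(C,446,350,10,P0=[491.41,-10.65])
for a in(350,260,170,80):arc(C,a,a-90,10)
E
```

```text
[0, 0.0032, -0.0086]
[0, 0.0082, -0.0164]
[0, 0.0143, -0.0233]
[0, 0.0215, -0.029]
[0, 0.0296, -0.0334]
[0, 0.0383, -0.0365]
[0, 0.0473, -0.038]
[0, 0.0565, -0.038]
[0, 0.0656, -0.0365]
[0, 0.0743, -0.0335]
end cmd [541.79017 -74.71961]
[0, 0.0076, 0.0041]
[0, 0.0144, 0.0093]
[0, 0.0204, 0.0156]
[0, 0.0253, 0.0227]
[0, 0.029, 0.0305]
[0, 0.0315, 0.0388]
[0, 0.0326, 0.0473]
[0, 0.0324, 0.0559]
[0, 0.0309, 0.0644]
[0, 0.028, 0.0726]
end cmd [ 478.06280642 -119.35328977]
[0, -0.0041, 0.0076]
[0, -0.0093, 0.0144]
[0, -0.0156, 0.0204]
[0, -0.0227, 0.0253]
[0, -0.0305, 0.029]
[0, -0.0388, 0.0315]
[0, -0.0473, 0.0326]
[0, -0.0559, 0.0324]
[0, -0.0644, 0.0309]
[0, -0.0726, 0.028]
end cmd [433.45671023 -55.59280642]
[0, -0.0076, -0.0041]
[0, -0.0144, -0.0093]
[0, -0.0204, -0.0156]
[0, -0.0253, -0.0227]
[0, -0.029, -0.0305]
[0, -0.0315, -0.0388]
[0, -0.0326, -0.0473]
[0, -0.0324, -0.0559]
[0, -0.0309, -0.0644]
[0, -0.028, -0.0726]
end cmd [497.21719358 -10.98671023]
[0, 0.0041, -0.0076]
[0, 0.0093, -0.0144]
[0, 0.0156, -0.0204]
[0, 0.0227, -0.0253]
[0, 0.0305, -0.029]
[0, 0.0388, -0.0315]
[0, 0.0473, -0.0326]
[0, 0.0559, -0.0324]
[0, 0.0644, -0.0309]
[0, 0.0726, -0.028]
end cmd [541.82328977 -74.74719358]
```

Request:
play_rows(plan=[{"delta_pos": [0, 0.0032, -0.0086], "turn": 0, "hand": 0}, {"delta_pos": [0, 0.0082, -0.0164], "turn": 0, "hand": 0}, {"delta_pos": [0, 0.0143, -0.0233], "turn": 0, "hand": 0}, {"delta_pos": [0, 0.0215, -0.029], "turn": 0, "hand": 0}, {"delta_pos": [0, 0.0296, -0.0334], "turn": 0, "hand": 0}, {"delta_pos": [0, 0.0383, -0.0365], "turn": 0, "hand": 0}, {"delta_pos": [0, 0.0473, -0.038], "turn": 0, "hand": 0}, {"delta_pos": [0, 0.0565, -0.038], "turn": 0, "hand": 0}, {"delta_pos": [0, 0.0656, -0.0365], "turn": 0, "hand": 0}, {"delta_pos": [0, 0.0743, -0.0335], "turn": 0, "hand": 0}])

```text
time: 19.55
ee_pos: [542.0, -73.9, 108.7]
ee_rot: [0.702, 0.086, -0.702, 0.085]
contact_force: [0.7, 3.5, 8.2]
width: 22.9
```

```bash
sed -i 's/C=(487.575,-65.542)/C=(487.64,-65.17)/' st.py; python3 -c "
from st import *
st((541.79,-74.72))
"
```

```text
t 19.55 th 350.88 r 55.02 | Frad 0.11 Ftan 3.58 Fz 8.17 | err rad 0.05 tan 0.84 | w 22.9
```

Tracking is good: the radial force is near zero and the drag is about 3.6 N. Continuing, 350→260→170.

Request:
play_rows(plan=[{"delta_pos": [0, 0.0076, 0.0041], "turn": 0, "hand": 0}, {"delta_pos": [0, 0.0144, 0.0093], "turn": 0, "hand": 0}, {"delta_pos": [0, 0.0204, 0.0156], "turn": 0, "hand": 0}, {"delta_pos": [0, 0.0253, 0.0227], "turn": 0, "hand": 0}, {"delta_pos": [0, 0.029, 0.0305], "turn": 0, "hand": 0}, {"delta_pos": [0, 0.0315, 0.0388], "turn": 0, "hand": 0}, {"delta_pos": [0, 0.0326, 0.0473], "turn": 0, "hand": 0}, {"delta_pos": [0, 0.0324, 0.0559], "turn": 0, "hand": 0}, {"delta_pos": [0, 0.0309, 0.0644], "turn": 0, "hand": 0}, {"delta_pos": [0, 0.028, 0.0726], "turn": 0, "hand": 0}])

```text
time: 20.8
ee_pos: [478.6, -119.3, 108.7]
ee_rot: [0.703, 0.085, -0.701, 0.086]
contact_force: [3.5, 0.7, 6.4]
width: 23.2
```

```bash
python3 -c "
from st import *
st((478.06,-119.35))
"
```

```text
t 20.80 th 260.54 r 54.91 | Frad -1.25 Ftan 3.30 Fz 6.37 | err rad -0.11 tan 0.54 | w 23.2
```

Request:
play_rows(plan=[{"delta_pos": [0, -0.0041, 0.0076], "turn": 0, "hand": 0}, {"delta_pos": [0, -0.0093, 0.0144], "turn": 0, "hand": 0}, {"delta_pos": [0, -0.0156, 0.0204], "turn": 0, "hand": 0}, {"delta_pos": [0, -0.0227, 0.0253], "turn": 0, "hand": 0}, {"delta_pos": [0, -0.0305, 0.029], "turn": 0, "hand": 0}, {"delta_pos": [0, -0.0388, 0.0315], "turn": 0, "hand": 0}, {"delta_pos": [0, -0.0473, 0.0326], "turn": 0, "hand": 0}, {"delta_pos": [0, -0.0559, 0.0324], "turn": 0, "hand": 0}, {"delta_pos": [0, -0.0644, 0.0309], "turn": 0, "hand": 0}, {"delta_pos": [0, -0.0726, 0.028], "turn": 0, "hand": 0}])

```text
time: 22.05
ee_pos: [433.4, -55.9, 108.6]
ee_rot: [0.702, 0.085, -0.702, 0.086]
contact_force: [1.0, -3.6, 6.4]
width: 23.0
```

Request:
play_rows(plan=[{"delta_pos": [0, -0.0076, -0.0041], "turn": 0, "hand": 0}, {"delta_pos": [0, -0.0144, -0.0093], "turn": 0, "hand": 0}, {"delta_pos": [0, -0.0204, -0.0156], "turn": 0, "hand": 0}, {"delta_pos": [0, -0.0253, -0.0227], "turn": 0, "hand": 0}, {"delta_pos": [0, -0.029, -0.0305], "turn": 0, "hand": 0}, {"delta_pos": [0, -0.0315, -0.0388], "turn": 0, "hand": 0}, {"delta_pos": [0, -0.0326, -0.0473], "turn": 0, "hand": 0}, {"delta_pos": [0, -0.0324, -0.0559], "turn": 0, "hand": 0}, {"delta_pos": [0, -0.0309, -0.0644], "turn": 0, "hand": 0}, {"delta_pos": [0, -0.028, -0.0726], "turn": 0, "hand": 0}])

```text
time: 23.3
ee_pos: [496.1, -10.6, 108.6]
ee_rot: [-0.701, -0.086, 0.703, -0.086]
contact_force: [-4.0, -0.9, 12.2]
width: 22.5
```

```bash
python3 -c "
from st import *
st((497.22,-10.99))
"
```

```text
t 23.30 th 81.20 r 55.22 | Frad -1.48 Ftan 3.80 Fz 12.22 | err rad 0.21 tan 1.18 | w 22.5
```

One turn is done (th 81.2°). Now the second turn.

Request:
play_rows(plan=[{"delta_pos": [0, 0.0041, -0.0076], "turn": 0, "hand": 0}, {"delta_pos": [0, 0.0093, -0.0144], "turn": 0, "hand": 0}, {"delta_pos": [0, 0.0156, -0.0204], "turn": 0, "hand": 0}, {"delta_pos": [0, 0.0227, -0.0253], "turn": 0, "hand": 0}, {"delta_pos": [0, 0.0305, -0.029], "turn": 0, "hand": 0}, {"delta_pos": [0, 0.0388, -0.0315], "turn": 0, "hand": 0}, {"delta_pos": [0, 0.0473, -0.0326], "turn": 0, "hand": 0}, {"delta_pos": [0, 0.0559, -0.0324], "turn": 0, "hand": 0}, {"delta_pos": [0, 0.0644, -0.0309], "turn": 0, "hand": 0}, {"delta_pos": [0, 0.0726, -0.028], "turn": 0, "hand": 0}])

```text
time: 24.55
ee_pos: [542.0, -73.9, 108.7]
ee_rot: [0.702, 0.086, -0.702, 0.085]
contact_force: [1.5, 3.0, 8.1]
width: 23.2
```

Request:
play_rows(plan=[{"delta_pos": [0, 0.0076, 0.0041], "turn": 0, "hand": 0}, {"delta_pos": [0, 0.0144, 0.0093], "turn": 0, "hand": 0}, {"delta_pos": [0, 0.0204, 0.0156], "turn": 0, "hand": 0}, {"delta_pos": [0, 0.0253, 0.0227], "turn": 0, "hand": 0}, {"delta_pos": [0, 0.029, 0.0305], "turn": 0, "hand": 0}, {"delta_pos": [0, 0.0315, 0.0388], "turn": 0, "hand": 0}, {"delta_pos": [0, 0.0326, 0.0473], "turn": 0, "hand": 0}, {"delta_pos": [0, 0.0324, 0.0559], "turn": 0, "hand": 0}, {"delta_pos": [0, 0.0309, 0.0644], "turn": 0, "hand": 0}, {"delta_pos": [0, 0.028, 0.0726], "turn": 0, "hand": 0}])

```text
time: 25.8
ee_pos: [478.6, -119.3, 108.7]
ee_rot: [0.703, 0.085, -0.701, 0.086]
contact_force: [4.5, 0.6, 7.2]
width: 23.1
```

```bash
python3 -c "
from st import *
st((478.08,-119.37))
"
```

```text
t 25.80 th 260.52 r 54.89 | Frad -1.31 Ftan 4.34 Fz 7.16 | err rad -0.14 tan 0.50 | w 23.1
```

Last half turn, ending at command 80°.

Request:
play_rows(plan=[{"delta_pos": [0, -0.0041, 0.0076], "turn": 0, "hand": 0}, {"delta_pos": [0, -0.0093, 0.0144], "turn": 0, "hand": 0}, {"delta_pos": [0, -0.0156, 0.0204], "turn": 0, "hand": 0}, {"delta_pos": [0, -0.0227, 0.0253], "turn": 0, "hand": 0}, {"delta_pos": [0, -0.0305, 0.029], "turn": 0, "hand": 0}, {"delta_pos": [0, -0.0388, 0.0315], "turn": 0, "hand": 0}, {"delta_pos": [0, -0.0473, 0.0326], "turn": 0, "hand": 0}, {"delta_pos": [0, -0.0559, 0.0324], "turn": 0, "hand": 0}, {"delta_pos": [0, -0.0644, 0.0309], "turn": 0, "hand": 0}, {"delta_pos": [0, -0.0726, 0.028], "turn": 0, "hand": 0}])

```text
time: 27.05
ee_pos: [433.4, -55.9, 108.6]
ee_rot: [0.702, 0.085, -0.702, 0.086]
contact_force: [1.1, -3.9, 7.5]
width: 23.1
```

Request:
play_rows(plan=[{"delta_pos": [0, -0.0076, -0.0041], "turn": 0, "hand": 0}, {"delta_pos": [0, -0.0144, -0.0093], "turn": 0, "hand": 0}, {"delta_pos": [0, -0.0204, -0.0156], "turn": 0, "hand": 0}, {"delta_pos": [0, -0.0253, -0.0227], "turn": 0, "hand": 0}, {"delta_pos": [0, -0.029, -0.0305], "turn": 0, "hand": 0}, {"delta_pos": [0, -0.0315, -0.0388], "turn": 0, "hand": 0}, {"delta_pos": [0, -0.0326, -0.0473], "turn": 0, "hand": 0}, {"delta_pos": [0, -0.0324, -0.0559], "turn": 0, "hand": 0}, {"delta_pos": [0, -0.0309, -0.0644], "turn": 0, "hand": 0}, {"delta_pos": [0, -0.028, -0.0726], "turn": 0, "hand": 0}])

```text
time: 28.3
ee_pos: [496.1, -10.6, 108.6]
ee_rot: [-0.701, -0.086, 0.703, -0.086]
contact_force: [-3.9, -0.6, 11.2]
width: 23.1
```

Request:
play_rows(plan=[{"delta_pos": [0, 0, 0], "turn": 0, "hand": 0}, {"delta_pos": [0, 0, 0], "turn": 0, "hand": 0}])

```text
time: 28.55
ee_pos: [497.3, -10.8, 108.7]
ee_rot: [0.702, 0.086, -0.702, 0.086]
contact_force: [1.7, -0.1, 8.9]
width: 23.0
```

```bash
python3 -c "
from st import *
st((497.22,-10.99))
"
```

```text
t 28.55 th 79.97 r 55.18 | Frad 0.20 Ftan -1.72 Fz 8.94 | err rad 0.15 tan -0.00 | w 23.0
```

The crank is at 80.0° against a zero of about 80.4°. Now I open and lift off.

Request:
play_rows(plan=[{"delta_pos": [0, 0, 0], "turn": 0, "hand": 0.4}, {"delta_pos": [0, 0, 0], "turn": 0, "hand": 0.6}, {"delta_pos": [0, 0, 0], "turn": 0, "hand": 0.9}, {"delta_pos": [0, 0, 0], "turn": 0, "hand": 0.9}, {"delta_pos": [0, 0, 0], "turn": 0, "hand": 0.9}, {"delta_pos": [0, 0, 0], "turn": 0, "hand": 0.9}])

```text
time: 29.3
ee_pos: [497.1, -11.0, 108.3]
ee_rot: [-0.702, -0.086, 0.702, -0.086]
contact_force: [-0.2, -0.6, -0.6]
width: 76.8
```

Request:
play_rows(plan=[{"delta_pos": [-0.02, 0, 0], "turn": 0, "hand": 0.9}, {"delta_pos": [-0.05, 0, 0], "turn": 0, "hand": 0.9}, {"delta_pos": [-0.09, 0, 0], "turn": 0, "hand": 0.9}, {"delta_pos": [-0.12, 0, 0], "turn": 0, "hand": 0.9}, {"delta_pos": [-0.14, 0, 0], "turn": 0, "hand": 0.9}, {"delta_pos": [-0.14, 0.05, 0], "turn": 0, "hand": 0.9}, {"delta_pos": [-0.14, 0.1, 0.03], "turn": 0, "hand": 0.9}, {"delta_pos": [-0.14, 0.14, 0.05], "turn": 0, "hand": 0.9}, {"delta_pos": [-0.14, 0.16, 0.06], "turn": 0, "hand": 0.9}, {"delta_pos": [-0.14, 0.16, 0.06], "turn": 0, "hand": 0.9}])

```text
time: 30.55
ee_pos: [476.9, -182.1, 248.2]
ee_rot: [-0.702, -0.085, 0.702, -0.085]
contact_force: [0.1, 0.4, 0.0]
width: 76.8
```

```bash
python3 - <<'E'
from bench import ctrl
from h import *
s=ctrl.read_state();print(s['time'],s['ee_pos'],s['contact_force'],s['width'])
f=ctrl.grab_frame("side");cv2.imwrite("pics/s5.png",f["img"][:,:,::-1]);crop(f,"pics/s5c.png",240,160,370,300,4)
g=ctrl.grab_frame("top");cv2.imwrite("pics/t5.png",g["img"][:,:,::-1])
t=np.radians(80.2);print(proj(f,[487.6+55*np.cos(t),-65.2+55*np.sin(t),140]),proj(f,[487.6,-65.2,95]))
E
```

```text
30.55 [ 476.93962112 -182.06398792  248.15713248] [0.07162455 0.38351132 0.03082289] 76.84931778662185
[[319.10558223 195.47148386]] [[317.22499353 233.58099932]]
```

View pics/s5c.png

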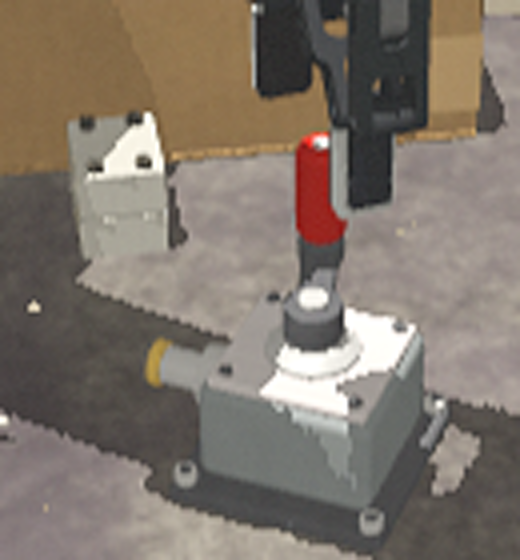

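View pics/t5.png

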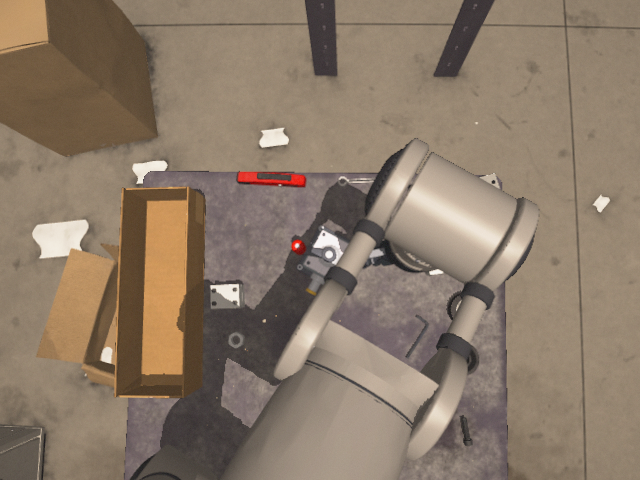

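In the side view the grip top is at (319.7,195.7), against a predicted (319.1,195.5) for 80°. The fingers are clear and the bystanders I can see are undisturbed, so I'm handing in.

```bash
python3 -c "
from bench import ctrl
print(ctrl.close_job())"
```

```text
the job is handed in; nothing more can be done
None
```

I wound the crank back to its zero stop, turned it two full turns clockwise, let go and handed the job in at about 31 s. The hand-in gives no verdict.

- **Finding the stop:** I turned anticlockwise in 5° steps. The force at the grip went from a 2–4 N drag to a steady 12.6 N and the hand stopped short of its target. That is about half the 25 N limit. Allowing for the cushion, zero is at a grip angle of about 80.4°, good to a degree or so.
- **Two turns:** I counted the turns by following the hand right round the circle twice. It ended at 80.0°, against a tolerance of 20°, with only the usual drag felt on the way.
- **Release:** After opening and backing off, the contact force was about 0.4 N, which is sensor noise. The side camera shows the grip within 1 px of where 80° should put it.
- **Early misalignment:** My first estimate of the crank's axis was about 2 mm off and caused a 16 N sideways push during the first arc. I corrected the centre from the measured path, and the sideways force then stayed below 2 N through the two clockwise turns.
- **Bystanders:** The clamp had not moved. The arm hid the bearing and the block in the last top picture, but nothing came near them.

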